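# Turn the gilt figure to face the camera with the turntable's jog lever

### The job

Turn the gilt figure on the photo turntable round until it faces the camera: push the lever of the control box to the left or right and hold it there while the turntable turns, then let it spring back to the middle. Do not touch the figure or the turntable, and leave the goods on the counter where they stand.

Things in the scene. Friction and masses are not known exactly. Their poses are not given: they have to be found in the camera images.
- control_box: Control box of the turntable, fixed to the counter: black with an aluminium top plate, 90 mm deep (x), 110 mm wide (y), top face 48 mm above the counter. Origin: centre of its underside; x away from the operator, y to the operator's left, z up. A steel lever stands in the middle of its top, an arrow head on the plate at its left (+y) and right (-y).
- lever (a joint): Lean of the spring-centred lever (rad): 0 upright, + to the right (box's -y), - to the left (box's +y), stops at +-0.42. Pivot on the box's vertical axis, 51 mm above the counter. The lever is 44 mm long, 9 mm thick low down, 13 mm near its tip; over, it takes about 6 to 9 N sideways near the tip. Let go, it recentres by itself (to within 0.06). The turntable runs only while the lever is over, faster the farther over.
- lever_tip (a point): Top end of the lever, on its axis; upright it is 95 mm above the counter.
- disc (a joint): Turn of the turntable's disc (rad), 0 at the start, + anticlockwise seen from above, stops at +-3.3. Lever right turns it anticlockwise, lever left clockwise: about 0.4 rad/s at a lean of 0.32, 0.7 fully over (2 to 8 s of holding). When the lever is let go it runs on 0.1 to 0.2 rad and stands. The disc is white with a black mat, 250 mm across, its top 46 mm above the counter, on a fixed base.
- figure: Seated figure of gilt brass on a dark square foot 66 x 66 mm, 134 mm high in all, 280 g, standing loose in the middle of the disc. Origin: centre of its underside. It faces its own -x: face, beard and the ingot held in both hands are on that side.
- camera: Black camera on a small three-legged stand, 171 mm high, fixed on the counter beyond the turntable, 0.23 to 0.26 m from the disc's middle. Origin: on the counter under its middle; its lens points to its own -x.
- gift_tin: Round red and gold tin, 72 mm across, 95 mm high, behind the control box. Origin: centre of its underside.
- tea_caddy: Square red and gold tea carton, 66 x 66 x 105 mm. Origin: centre of its underside.
- incense_box: Flat dark red box, 45 x 170 x 32 mm (x, y, z), lying in front of the control box. Origin: centre of its underside.
- paper_bundle_a: Banded bundle of yellow paper with a red label, 75 x 110 x 50 mm. Origin: centre of its underside.
- paper_bundle_b: Thicker bundle of yellow paper with a red label, 75 x 110 x 80 mm. Origin: centre of its underside.
- candle_box: Red carton with a yellow band, 70 x 90 x 120 mm. Origin: centre of its underside.
- gilt_vase: Small brass vase, 72 mm across, 120 mm high. Origin: centre of its underside.
Not all that is in view belongs to the job. What is shaped like the camera but green or turquoise is not meant. Leave any purple look-alike of the figure alone.

How it is judged (in metres and radians):
On the way, in this order (a step that is already met when the one before it is completed fails the run):
1. the lever is held over to one side ((value of joint lever above 0.12 rad or value of joint lever below -0.12 rad)), for 0.3 s.
2. the lever is back in the middle and the figure faces the camera (x of camera in the frame of figure below 0 m and y of camera in the frame of figure between -0.05 and 0.05 m and value of joint lever between -0.06 and 0.06 rad), for 0.3 s.
At the end, for the whole second after the job is handed in: The figure stands upright on the still disc and faces the camera: the camera lies straight ahead of its face, no more than 50 mm to either side (about 12 degrees); the lever is back in the middle (within 0.08 rad) (all of step 2 and angle between figure's own z axis and vertical below 0.1 rad and velocity of joint disc between -0.03 and 0.03 rad/s); the robot touches nothing.
It fails at once if the robot touches the figure (contact force between any of the fingers, the arm and figure above 0.5 N).
It fails at once if the robot touches the turntable (contact force between any of the fingers, the arm and disc above 0.5 N).
It fails at once if goods on the counter are shifted by more than 30 mm or knocked over (distance of any of gift_tin, tea_caddy, incense_box, paper_bundle_a, paper_bundle_b, candle_box, gilt_vase from where it was at the start of the episode above 0.03 m or angle between any of gift_tin, tea_caddy, incense_box, paper_bundle_a, paper_bundle_b, candle_box, gilt_vase's own z axis and vertical above 0.4 rad).
It also fails if it takes over 51 s, if anything falls off the work surface, if the arm or the gripper's body presses on something with over 40 N, if the wrist force passes 120 N, or if a joint passes its speed limit or range.

### The arm

A 6-joint arm with a two-finger parallel gripper is mounted at the origin on the work surface. World frame = base frame: x ahead of the robot, y to its left, z up, the work surface at z = 0. Lengths are in m, angles in degrees, forces in N, time in s.
With the tool pointing down it reaches from about 0.25 to 0.725 m from the base axis. Payload 4 kg.
Tool frame: the origin (TCP) lies on the mounting face of the last link; the fingertips stand ahead of it and the grasp point (between the pads) lies 155 mm ahead of it (nose_length is the z of the fingertips in the tool frame, in m); z points along the fingers, x is the direction in which the jaws open and shut, and the axes are right-handed (so a half turn about z gives the same grasp; the last joint's range is limited). The gripper opens to 85 mm and grips with 20 to 120 N. Pads are 22 mm wide; open, the fingers measure 114 mm over their backs; the gripper's body (76 mm by 85 mm) begins 54 mm behind the grasp point. The pads swing forward as they close: fully open they stand 13 mm farther back than shut.
Start: joints at [-72.307, 13.785, 0.286, 76.501, 0, 90], TCP at [0.152, -0.476, 0.405] pointing down, gripper open.
Joint ranges: [-155.79, 155.79], [-60.16, 107.12], [-62.33, 73.08], [-114, 123.19], [-81.49, 82.49], [-180, 180]. Speed limits (degrees/s): [159.86, 159.86, 180, 180, 180, 180].

### API

Orientations are given as [roll, pitch, yaw] about the fixed x, y, z axes, in that order (R = Rz(yaw) Ry(pitch) Rx(roll)).
In Python, from station import * gives the robot as it stands.
- The arm moves only by the shell command python3 -m jog 'ROWS' [OPENING] [FORCE]. ROWS is text: rows parted by semicolons, each of 6 numbers parted by spaces: the shift along the tool's x, y, z scaled (see below), then the turn, a rotation vector about the tool's x, y, z scaled (see below). In form: dx dy dz wx wy wz; .... A call has 1 to 5 rows; each row shifts and turns the commanded pose from where the row before left it, along the tool's axes as they then stand; what a row does not reach is not made up. The controller multiplies each number of a shift by 30 mm and each number of a turn by 30 degrees. A row lasts 1/10 s, in which the tool goes at most 50 mm and 8.59 degrees, less where a joint would pass 70% of its speed; a pose out of reach is approached as far as the arm can. A call with a number of a shift or a turn outside -1 to 1 is refused whole. A call with a gripper value outside its range is refused whole. OPENING is the finger opening in mm, from 0 to 85.4, set as the call begins (- or left out, the last holds). The fingers move at their own pace and stop on an object; FORCE is the grip in N (left out, the last holds). Time passes only in rows, so rows that do not move let the fingers close. It gives the time, the measured TCP pose, the force and the opening at its end, in the units of the state.
- sense(): the state, without advancing time (a new reading comes with each control period).
- get_image(name): name is "scene" or "side" or "wrist"; returns a dict with "image" (480x640x3 uint8, red, green, blue), "fx", "fy", "cx", "cy" (pixels), "rvec" (rotation vector, rad) and "tvec" (3), from world to camera coordinates, as OpenCV has them; the wrist camera has in their place "hand_eye" (4x4, takes a point from camera to tool coordinates, whose origin is the TCP and whose axes are the tool frame's). Camera axes: x right, y down, z forward; pixel columns grow to the right and rows downward; lengths in m; the calibration is good to about 2 mm. A picture is of the moment at which its call begins: read the wrist's pose just before it. There is no depth.
- job_done(): hands the job in, once; it reports no verdict.
The state is a dict: "time": time; "joint_positions": joint angles; "joint_velocities": joint speeds; "effort": joint torques, N m; "ee_pos": TCP position; "ee_rot": TCP orientation; "force": force on the tool from outside, world axes, zero at the start; "torque": the same for the moment, N m; "opening": opening from 0.0 (shut) to 1.0 (fully open).
Only numpy, scipy, OpenCV 4.12 (cv2) and the standard library are available. Lean on these libraries where they do the work, as an engineer would, in place of code of your own. Each camera call takes 0.05 s, during which the arm holds its last target. There are 200 camera calls.

## Working session

There is one attempt and no reset: what is moved stays moved. The work goes in short steps, Python scripts to look and compute and a shell command to move; the robot and the scene stay as the last step left them, time stands still between calls to the robot, and variables do not carry over. Pictures are saved under pics/ and viewed, about 8 in all and at most 12, crops included, and the job is handed in when it is done.

```bash
mkdir -p pics
cat > h.py <<'E'
from station import *
import numpy as np, cv2
def ray(c,u,v):
    R=cv2.Rodrigues(np.array(c["rvec"],float))[0]; t=np.array(c["tvec"],float).ravel()
    d=R.T@np.array([(u-c["cx"])/c["fx"],(v-c["cy"])/c["fy"],1.]); return -R.T@t,d
def onz(c,u,v,z):
    o,d=ray(c,u,v); return o+d*(z-o[2])/d[2]
def cross(c1,p1,c2,p2):
    o1,d1=ray(c1,*p1);o2,d2=ray(c2,*p2)
    s=np.linalg.lstsq(np.c_[d1,-d2],o2-o1,rcond=None)[0]
    a=o1+s[0]*d1;b=o2+s[1]*d2; return (a+b)/2,np.linalg.norm(a-b)
def proj(c,P):
    return cv2.projectPoints(np.array(P,float).reshape(-1,3),np.array(c["rvec"],float),np.array(c["tvec"],float),np.array([[c["fx"],0,c["cx"]],[0,c["fy"],c["cy"]],[0,0,1.]]),None)[0].reshape(-1,2)
def save(c,n): cv2.imwrite(f"pics/{n}.png",c["image"][:,:,::-1])
E
python3 - <<'E'
from h import *
import pickle
s=sense();print(s)
for n in("scene","side"):
    c=get_image(n);save(c,n+"0");pickle.dump(c,open(n+"0.pkl","wb"));print(n,ray(c,320,240))
E
```

```text
{'time': 0.0, 'joint_positions': array([-7.23089296e+01,  1.38329261e+01,  2.12552655e-01,  7.65004504e+01,
        6.76925276e-04,  9.00004300e+01]), 'joint_velocities': array([ 0.09329302, -0.04049167, -0.00423542, -0.09383888,  0.0396738 ,
        0.14445266]), 'effort': array([ 1.18286487e-03, -3.72317934e+01,  2.52406651e+01,  1.70269929e-02,
        1.01644246e-04,  5.54802540e-06]), 'ee_pos': array([ 0.15186236, -0.47609876,  0.40379848]), 'ee_rot': array([-1.79999324e+02,  1.20823901e-01, -7.23093596e+01]), 'force': array([-0.00536407, -0.6528643 ,  0.29681573]), 'torque': array([-0.01652846, -0.00599569, -0.06735827]), 'opening': 0.9959855762851453}
scene (array([ 1.35679458, -0.16912617,  1.16412264]), array([-0.58257813,  0.14498569, -0.79977501]))
side (array([-0.2960526 ,  1.15457233,  0.95372964]), array([ 0.50680136, -0.70291538, -0.49961434]))
```

View pics/scene0.png

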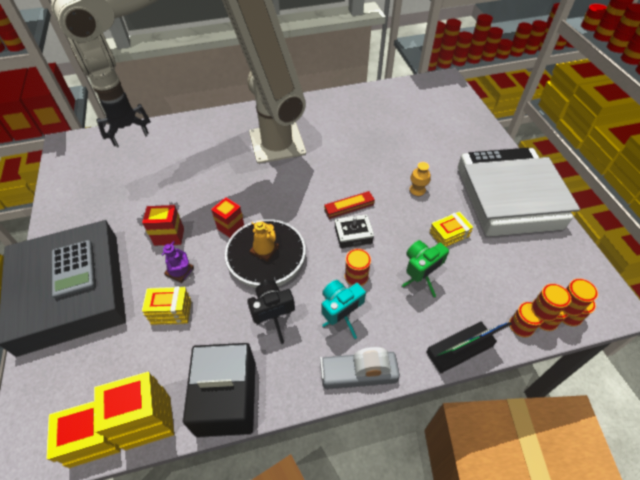

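View pics/side0.png

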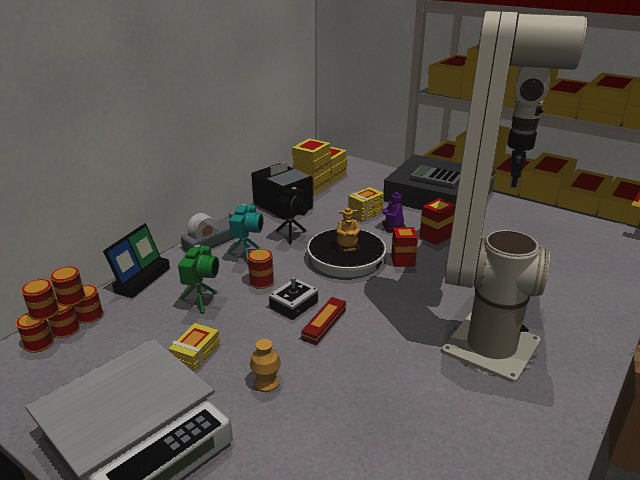

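The scene view shows the control box at (354,231), with its lever tip near (352,224). The turntable is at (265,253) with the gilt figure at (263,238). Three objects share the camera's shape: black (270,303), turquoise (343,303) and green (427,258). The black one fits the description. The purple look-alike at (176,262) is not meant. I'll confirm in enlarged crops.

Run:
```python
from h import *
import pickle
a=pickle.load(open("scene0.pkl","rb"));b=pickle.load(open("side0.pkl","rb"))
A=cv2.resize(a["image"][190:350,215:405],None,fx=4,fy=4,interpolation=cv2.INTER_CUBIC)[:,:,::-1]
B=cv2.resize(b["image"][175:325,225:425],None,fx=4,fy=4,interpolation=cv2.INTER_CUBIC)[:,:,::-1]
cv2.imwrite("pics/sceneC.png",A[:600]);cv2.imwrite("pics/sideC.png",B)
# disc ellipse
for c,(x,y) in((a,(265,253)),(b,(346,252))):
    g=c["image"].astype(int);m=((g.min(2)>170)).astype(np.uint8)
    m[:y-60]=0;m[y+60:]=0;m[:,:x-60]=0;m[:,x+60:]=0
    n,l,st,ce=cv2.connectedComponentsWithStats(m);print(st[1:][st[1:,4]>30])
```

```text
[[ 205  193   28   11  164]
 [ 277  193   48  120 2864]
 [ 251  214   15    9   68]
 [ 205  228   54   85 2389]]
[]
```

View pics/sceneC.png

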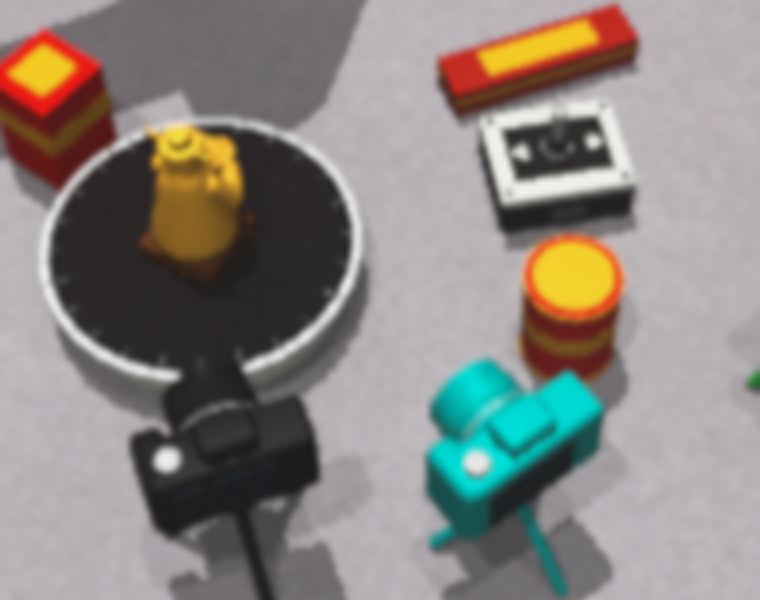

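View pics/sideC.png

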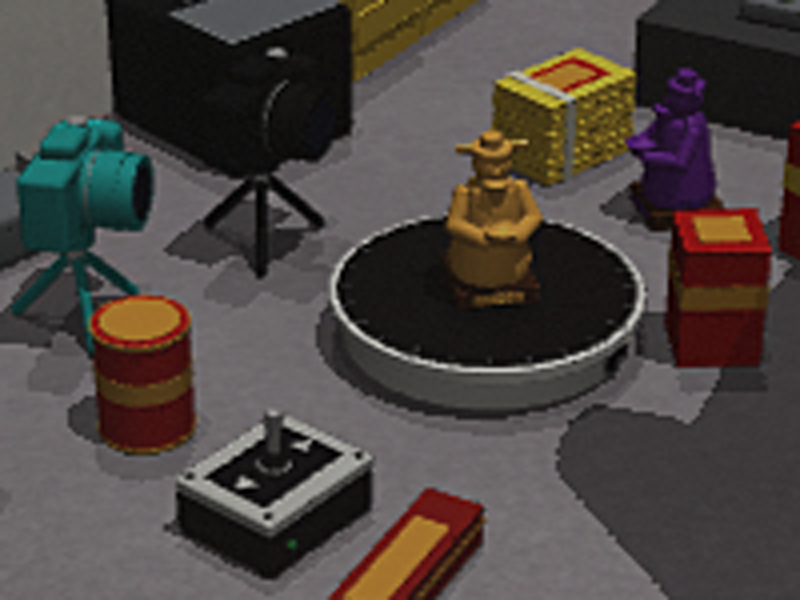

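Run:
```python
from h import *
import pickle
np.set_printoptions(precision=4,suppress=True)
a=pickle.load(open("scene0.pkl","rb"));b=pickle.load(open("side0.pkl","rb"))
S=lambda x,y:(215+(x+.5)/4-.5,190+(y+.5)/4-.5)
D=lambda x,y:(225+(x+.5)/4-.5,175+(y+.5)/4-.5)
print("box top scene");Q=np.array([onz(a,*S(*p),.048) for p in[(482,112),(612,100),(634,172),(500,198)]]);print(Q,Q.mean(0),[np.linalg.norm(Q[i]-Q[i-1]) for i in range(4)])
print("box side",[onz(b,*D(*p),.048) for p in[(264,532),(373,458),(178,492)]])
print("tip side@.095",onz(b,*D(273,415),.095))
def circ(P):
    P=np.array(P);s=np.linalg.lstsq(np.c_[2*P[:,:2],np.ones(len(P))],(P[:,:2]**2).sum(1),rcond=None)[0];return s[:2],np.sqrt(s[2]+s[0]**2+s[1]**2)
print("disc scene",circ([onz(a,*S(*p),.046) for p in[(40,255),(362,235),(205,116),(120,365),(310,345),(90,155)]]))
print("disc side",circ([onz(b,*D(*p),.046) for p in[(331,292),(645,295),(490,370),(580,352),(390,352),(600,232)]]))
print("foot scene",[onz(a,*S(*p),.046) for p in[(140,244),(207,285),(255,218)]])
print("foot side",[onz(b,*D(*p),.046) for p in[(456,305),(538,302)]])
F=np.array([onz(b,*D(*p),0) for p in[(207,225),(322,225),(262,275)]]);print("feet",F,F.mean(0))
print("knob",cross(a,S(167,460),b,D(277,52)))
print("lensfront",cross(a,S(207,372),b,D(320,128)))
print("hat",cross(a,S(180,140),b,D(491,137)),"ingot",cross(a,S(170,150),b,D(466,147)))
for n,c,p,z in(("tin",a,S(573,278),.095),("tin side",b,D(140,323),.095)):print(n,onz(c,*p,z))
print("incense corners",[onz(a,*S(*p),.032) for p in[(440,62),(618,8),(637,42),(455,95)]])
print("tealcam lens",cross(a,S(475,395),b,D(140,185)))
```

```text
box top scene
[[0.4681 0.1039 0.048 ]
 [0.4833 0.2102 0.048 ]
 [0.5588 0.2036 0.048 ]
 [0.5563 0.0937 0.048 ]] [0.5166 0.1529 0.048 ] [np.float64(0.08881883435513892), np.float64(0.10738954563525506), np.float64(0.07583144842870576), np.float64(0.10992409239157122)]
box side [array([0.4758, 0.2193, 0.048 ]), array([0.4669, 0.1073, 0.048 ]), array([0.5519, 0.2179, 0.048 ])]
tip side@.095 [0.513  0.1599 0.095 ]
disc scene (array([ 0.5351, -0.1403]), np.float64(0.12633617065513722))
disc side (array([ 0.5373, -0.1429]), np.float64(0.12559761602538808))
foot scene [array([ 0.5261, -0.1877,  0.046 ]), array([ 0.5773, -0.1443,  0.046 ]), array([ 0.5244, -0.0964,  0.046 ])]
foot side [array([ 0.5377, -0.101 ,  0.046 ]), array([ 0.4881, -0.1418,  0.046 ])]
feet [[ 0.8327 -0.1509  0.    ]
 [ 0.7508 -0.209   0.    ]
 [ 0.7399 -0.1108  0.    ]] [ 0.7745 -0.1569  0.    ]
knob (array([ 0.7843, -0.1957,  0.1612]), np.float64(0.000781731160391266))
lensfront (array([ 0.7081, -0.1572,  0.1291]), np.float64(0.005539534001682601))
hat (array([ 0.5373, -0.1436,  0.1745]), np.float64(0.0014782938604895567)) ingot (array([ 0.5497, -0.1449,  0.168 ]), np.float64(0.020251410082062847))
tin [0.6738 0.1137 0.095 ]
tin side [0.6664 0.1214 0.095 ]
incense corners [array([0.3932, 0.0884, 0.032 ]), array([0.3731, 0.2533, 0.032 ]), array([0.4148, 0.2565, 0.032 ]), array([0.4318, 0.0911, 0.032 ])]
tealcam lens (array([0.7661, 0.0096, 0.1282]), np.float64(0.00832801345463144))
```

The disc centre comes out at (0.536,-0.142), with radius 0.126 against the expected 0.125. The black camera is at (0.774,-0.157), 0.239 m from the centre, within the given 0.23–0.26 m. The lever is at (0.513,0.160).

The figure faces about 133° and needs about -4°. That is roughly -2.4 rad clockwise, so the lever goes left (+y). I'll straddle the lever with half-open jaws along y, at yaw of about 87°.

```bash
python3 -c "
import station;print(station.nose_length)"
for i in 1 2 3; do :; done
python3 -m jog '0 0 0 0 0 -.28;0 0 0 0 0 -.28;0 0 0 0 0 -.28;0 0 0 0 0 -.28;0 0 0 0 0 -.28' 40 20
python3 -m jog '0 0 0 0 0 -.28;0 0 0 0 0 -.28;0 0 0 0 0 -.28;0 0 0 0 0 -.28;0 0 0 0 0 -.28'
python3 -m jog '0 0 0 0 0 -.28;0 0 0 0 0 -.28;0 0 0 0 0 -.28;0 0 0 0 0 -.28;0 0 0 0 0 -.28'
python3 -m jog '0 0 0 0 0 -.28;0 0 0 0 0 -.28;0 0 0 0 0 -.28;0 0 0 0 0 -.28'
```

```text
0.1734
time: 0.6
ee_pos: [0.1519, -0.4762, 0.4042]
ee_rot: [-180.0, 0.1, -30.0]
force: [1.2, -0.6, -0.5]
opening: 0.47
time: 1.1
ee_pos: [0.1519, -0.4762, 0.4042]
ee_rot: [-179.9, 0.0, 12.0]
force: [0.1, 0.9, 0.1]
opening: 0.468
time: 1.6
ee_pos: [0.1519, -0.4762, 0.4042]
ee_rot: [-179.9, -0.0, 54.0]
force: [-0.5, 0.1, 0.3]
opening: 0.466
time: 2.0
ee_pos: [0.1519, -0.4762, 0.4042]
ee_rot: [-180.0, -0.1, 87.6]
force: [-0.1, 0.1, 0.6]
opening: 0.468
```

```bash
python3 -m jog '.99 .51 0 0 0 0;.99 .51 0 0 0 0;.99 .51 0 0 0 0;.99 .51 0 0 0 0;.99 .51 0 0 0 0'
python3 -m jog '.99 .51 0 0 0 0;.99 .51 0 0 0 0;.99 .51 0 0 0 0;.99 .51 0 0 0 0;.99 .51 0 0 0 0'
python3 -m jog '.99 .51 0 0 0 0;.99 .51 0 0 0 0;.99 .51 0 0 0 0;.99 .51 0 0 0 0;.99 .51 0 0 0 0'
python3 -m jog '.99 .51 0 0 0 0;.99 .51 0 0 0 0;.99 .51 0 0 0 0;.99 .51 0 0 0 0;.99 .51 0 0 0 0'
python3 -m jog '.99 .51 0 0 0 0;.99 .51 0 0 0 0;0 0 0 0 0 0;0 0 0 0 0 0'
python3 - <<'E'
from h import *
s=sense();c=get_image("wrist");print(s["ee_pos"],s["ee_rot"]);save(c,"w1")
H=np.array(c["hand_eye"]);print(H,c["fx"])
np.save("w1.npy",H)
# predicted lever tip / pivot / box in the wrist picture
from scipy.spatial.transform import Rotation as Ro
R=Ro.from_euler("xyz",s["ee_rot"],degrees=True).as_matrix()
for P in([.513,.16,.095],[.513,.16,.051]):
    q=H[:3,:3].T@(R.T@(np.array(P)-s["ee_pos"])-H[:3,3]);print(P,c["fx"]*q[0]/q[2]+c["cx"],c["fy"]*q[1]/q[2]+c["cy"])
E
```

```text
time: 2.5
ee_pos: [0.2357, -0.3303, 0.4043]
ee_rot: [-180.0, -0.0, 87.3]
force: [0.6, 0.0, 0.6]
opening: 0.468
time: 3.0
ee_pos: [0.319, -0.1856, 0.4045]
ee_rot: [-180.0, -0.0, 87.3]
force: [0.3, -0.1, -1.0]
opening: 0.469
time: 3.5
ee_pos: [0.4025, -0.0408, 0.4044]
ee_rot: [-180.0, 0.0, 87.3]
force: [0.4, -0.6, 0.6]
opening: 0.466
time: 4.0
ee_pos: [0.486, 0.1039, 0.4042]
ee_rot: [-179.9, 0.0, 87.3]
force: [-0.1, -1.4, 0.2]
opening: 0.468
time: 4.4
ee_pos: [0.5189, 0.1609, 0.4037]
ee_rot: [-179.9, 0.1, 87.4]
force: [0.1, 0.3, -0.1]
opening: 0.472
[0.51894638 0.16092195 0.40367974] [-1.79880724e+02  6.22653276e-02  8.73696782e+01]
[[ 9.99999766e-01 -1.03120573e-04 -6.75856541e-04 -4.49166243e-06]
 [ 2.77305333e-04  9.64768558e-01  2.63099889e-01 -6.64717654e-02]
 [ 6.24914130e-04 -2.63100015e-01  9.64768362e-01  3.05467020e-02]
 [ 0.00000000e+00  0.00000000e+00  0.00000000e+00  1.00000000e+00]] 345.7518985606865
[0.513, 0.16, 0.095] 325.84956604087006 217.43360027898754
[0.513, 0.16, 0.051] 326.0339604869859 207.51389355841496
```

View pics/w1.png

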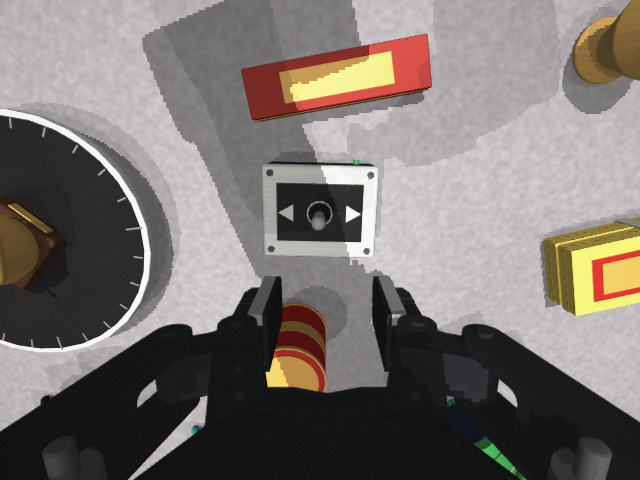

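The wrist view shows the lever tip at (318,222) and the box aligned with the jaws. That puts the lever at about (0.517,0.154). I'll go down astride it.

```bash
python3 -m jog '-.23 0 1 0 0 0;0 0 1 0 0 0;0 0 1 0 0 0;0 0 1 0 0 0;0 0 1 0 0 0'
python3 -m jog '0 0 0 0 0 0;0 0 .1 0 0 0'
python3 - <<'E'
from h import *
c=get_image("wrist");s=get_image("side");save(c,"w2")
A=c["image"][120:420,170:470];B=cv2.resize(s["image"][225:325,245:345],(300,300),interpolation=cv2.INTER_CUBIC)
cv2.imwrite("pics/m2.png",np.hstack([A,B])[:,:,::-1])
E
```

```text
time: 4.95
ee_pos: [0.518, 0.1521, 0.2541]
ee_rot: [180.0, 0.0, 87.2]
force: [0.3, 0.3, -0.3]
opening: 0.469
time: 5.15
ee_pos: [0.5186, 0.1527, 0.2524]
ee_rot: [-180.0, 0.0, 87.2]
force: [0.7, -0.7, 0.3]
opening: 0.471
```

View pics/m2.png

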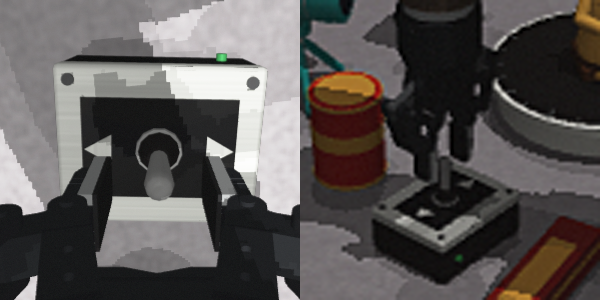

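```bash
python3 -m jog '0 0 .25 0 0 0;.4 0 0 0 0 0;.3 0 0 0 0 0;0 0 0 0 0 0'
python3 - <<'E'
from h import *
s=sense();print(s["force"],s["ee_pos"],s["time"])
c=get_image("wrist");s=get_image("side")
A=c["image"][120:420,170:470];B=cv2.resize(s["image"][225:325,245:345],(300,300),interpolation=cv2.INTER_CUBIC)
C=cv2.resize(s["image"][190:290,296:396],(300,300),interpolation=cv2.INTER_CUBIC)
cv2.imwrite("pics/m3.png",np.hstack([A,B])[:,:,::-1])
cv2.imwrite("pics/m3f.png",C[:,:,::-1])
E
```

```text
time: 5.65
ee_pos: [0.5197, 0.1746, 0.2448]
ee_rot: [179.9, 0.3, 87.3]
force: [-0.5, -7.6, 3.8]
opening: 0.47
[-0.53992411 -7.64698963  3.81815271] [0.51969324 0.17464865 0.24476995] 5.65
```

View pics/m3.png

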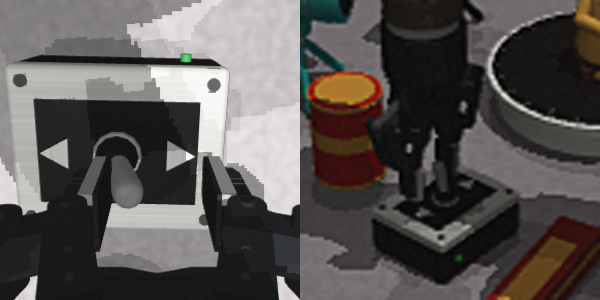

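The lever leans left (+y) with 7.6 N on it. I'll hold 2 s and measure the turn.

```bash
cat > look.py <<'E'
from h import *
import sys
print(sense()["time"],sense()["force"])
a=get_image("scene");b=get_image("side");w=get_image("wrist");print(sense()["time"])
z=lambda c,x,y:cv2.resize(c["image"][y:y+75,x:x+70],(372,400),interpolation=cv2.INTER_CUBIC)
cv2.imwrite(f"pics/{sys.argv[1]}.png",np.hstack([z(a,232,205),z(b,312,195)])[:,:,::-1])
E
python3 -m jog '0 0 0 0 0 0;0 0 0 0 0 0;0 0 0 0 0 0;0 0 0 0 0 0;0 0 0 0 0 0'
python3 -m jog '0 0 0 0 0 0;0 0 0 0 0 0;0 0 0 0 0 0;0 0 0 0 0 0;0 0 0 0 0 0'
python3 -m jog '0 0 0 0 0 0;0 0 0 0 0 0;0 0 0 0 0 0;0 0 0 0 0 0;0 0 0 0 0 0'
python3 -m jog '0 0 0 0 0 0;0 0 0 0 0 0;0 0 0 0 0 0;0 0 0 0 0 0;0 0 0 0 0 0'
python3 look.py f1
```

```text
time: 6.25
ee_pos: [0.5197, 0.1739, 0.2448]
ee_rot: [179.9, 0.3, 87.3]
force: [-1.0, -7.6, 3.5]
opening: 0.467
time: 6.75
ee_pos: [0.5197, 0.1739, 0.2448]
ee_rot: [179.9, 0.3, 87.3]
force: [-0.8, -6.4, 3.1]
opening: 0.47
time: 7.25
ee_pos: [0.5197, 0.1739, 0.2448]
ee_rot: [179.9, 0.3, 87.3]
force: [-1.0, -7.5, 3.6]
opening: 0.465
time: 7.75
ee_pos: [0.5197, 0.1739, 0.2448]
ee_rot: [179.9, 0.3, 87.3]
force: [-0.8, -7.3, 3.0]
opening: 0.469
7.75 [-0.84702552 -7.31538356  3.02629048]
7.9
```

View pics/f1.png

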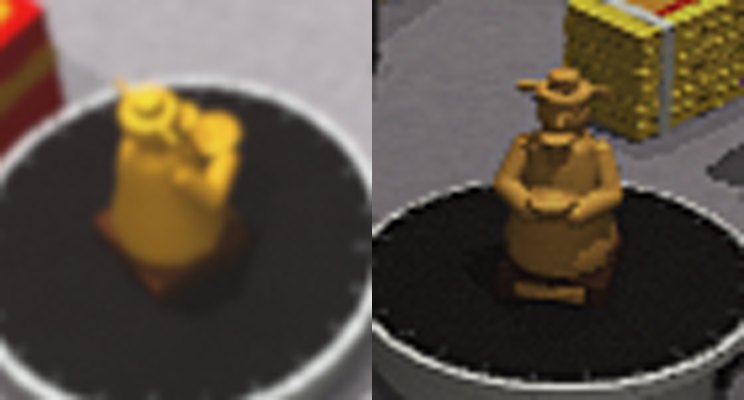

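Run:
```python
from h import *
import pickle
a=pickle.load(open("scene0.pkl","rb"));b=pickle.load(open("side0.pkl","rb"))
S=lambda x,y:onz(a,232+x*70/372,205+y*75/400,.046)[:2]
D=lambda x,y:onz(b,312+(x-372)*70/372,195+y*75/400,.046)[:2]
ang=lambda p,q:np.degrees(np.arctan2(*(q-p)[::-1]))
print("side front",D(497,292),D(592,304),ang(D(592,304),D(497,292))+90)
print("scene back",S(97,222),S(158,297),ang(S(97,222),S(158,297))+90, "left",ang(S(158,297),S(250,238)))
```

```text
side front [ 0.54947079 -0.10102846] [ 0.49653725 -0.12196752] 111.58239561195174
scene back [ 0.51134801 -0.18332983] [ 0.57294753 -0.15790436] 112.42860820639771 left 114.62257089037415
```

The figure now faces about 113°, down from about 132°, so the rate is roughly 0.15 rad/s. I'll push about 3.5 mm farther and check again.

```bash
python3 -m jog '.12 0 0 0 0 0;0 0 0 0 0 0;0 0 0 0 0 0;0 0 0 0 0 0;0 0 0 0 0 0'
python3 -m jog '0 0 0 0 0 0;0 0 0 0 0 0;0 0 0 0 0 0;0 0 0 0 0 0;0 0 0 0 0 0'
python3 -m jog '0 0 0 0 0 0;0 0 0 0 0 0;0 0 0 0 0 0;0 0 0 0 0 0;0 0 0 0 0 0'
python3 -m jog '0 0 0 0 0 0;0 0 0 0 0 0;0 0 0 0 0 0;0 0 0 0 0 0;0 0 0 0 0 0'
python3 look.py f2
```

```text
time: 8.4
ee_pos: [0.5199, 0.1767, 0.2447]
ee_rot: [179.9, 0.4, 87.2]
force: [0.3, -9.4, 4.2]
opening: 0.469
time: 8.9
ee_pos: [0.5199, 0.1767, 0.2447]
ee_rot: [179.9, 0.4, 87.2]
force: [0.1, -10.1, 3.4]
opening: 0.465
time: 9.4
ee_pos: [0.5199, 0.1767, 0.2447]
ee_rot: [179.9, 0.4, 87.2]
force: [-0.1, -10.5, 4.2]
opening: 0.474
time: 9.9
ee_pos: [0.5199, 0.1767, 0.2447]
ee_rot: [179.9, 0.4, 87.2]
force: [-0.6, -10.0, 3.7]
opening: 0.468
9.9 [-0.58484135 -9.97431702  3.70223061]
10.05
```

View pics/f2.png

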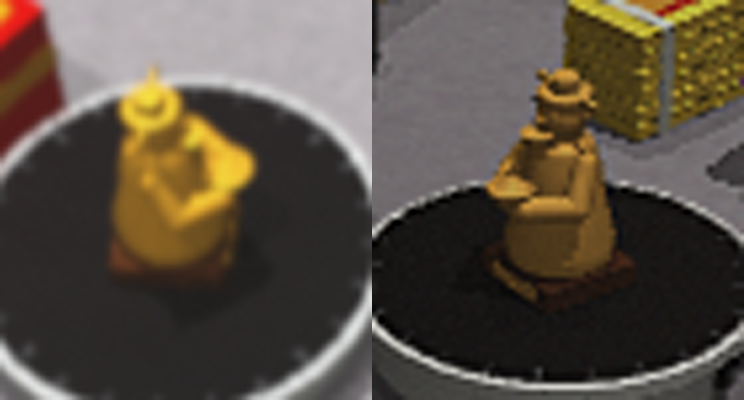

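```bash
cat > ang.py <<'E'
from h import *
import pickle
a=pickle.load(open("scene0.pkl","rb"));b=pickle.load(open("side0.pkl","rb"))
S=lambda x,y:onz(a,232+x*70/372,205+y*75/400,.046)[:2]
D=lambda x,y:onz(b,312+(x-372)*70/372,195+y*75/400,.046)[:2]
def ang(p,q): return np.degrees(np.arctan2(*(q-p)[::-1])), np.linalg.norm(q-p)
E
python3 - <<'E'
from ang import *
print("side front edge",ang(D(488,260),D(538,308)),"side edge",ang(D(538,308),D(635,266)))
print("scene",ang(S(110,277),S(226,287)))
E
```

```text
side front edge (np.float64(152.510259284657), np.float64(0.06208647331844086)) side edge (np.float64(-105.53054591289865), np.float64(0.07642032832226146))
scene (np.float64(69.25402099736536), np.float64(0.0679081080345871))
```

The heading is about 69° and the rate about 0.36 rad/s, so 1.27 rad remains. Allowing for run-on, I'll hold about 2.9 s more and then release.

```bash
python3 -m jog '0 0 0 0 0 0;0 0 0 0 0 0;0 0 0 0 0 0;0 0 0 0 0 0;0 0 0 0 0 0' >/dev/null
python3 -m jog '0 0 0 0 0 0;0 0 0 0 0 0;0 0 0 0 0 0;0 0 0 0 0 0;0 0 0 0 0 0' >/dev/null
python3 -m jog '0 0 0 0 0 0;0 0 0 0 0 0;0 0 0 0 0 0;0 0 0 0 0 0;0 0 0 0 0 0' >/dev/null
python3 -m jog '0 0 0 0 0 0;0 0 0 0 0 0;0 0 0 0 0 0;0 0 0 0 0 0;0 0 0 0 0 0' >/dev/null
python3 -m jog '0 0 0 0 0 0;0 0 0 0 0 0;0 0 0 0 0 0;0 0 0 0 0 0;0 0 0 0 0 0'
python3 -m jog '0 0 0 0 0 0;0 0 0 0 0 0;0 0 0 0 0 0;-.8 0 0 0 0 0;0 0 0 0 0 0'
python3 -m jog '0 0 0 0 0 0;0 0 0 0 0 0;0 0 0 0 0 0;0 0 0 0 0 0;0 0 0 0 0 0'
python3 -m jog '0 0 0 0 0 0;0 0 0 0 0 0;0 0 0 0 0 0;0 0 0 0 0 0;0 0 0 0 0 0'
python3 look.py f3
```

```text
time: 12.55
ee_pos: [0.5199, 0.1768, 0.2447]
ee_rot: [179.9, 0.4, 87.2]
force: [-0.9, -9.9, 3.2]
opening: 0.468
time: 13.05
ee_pos: [0.5187, 0.1534, 0.2445]
ee_rot: [180.0, 0.0, 87.2]
force: [-0.2, 0.3, 0.7]
opening: 0.468
time: 13.55
ee_pos: [0.5187, 0.1545, 0.2442]
ee_rot: [180.0, -0.0, 87.3]
force: [0.1, 0.5, 0.6]
opening: 0.466
time: 14.05
ee_pos: [0.5187, 0.1541, 0.2442]
ee_rot: [-180.0, -0.0, 87.3]
force: [0.4, 0.0, -0.5]
opening: 0.469
14.05 [ 0.43143229  0.03391204 -0.45932793]
14.2
```

View pics/f3.png

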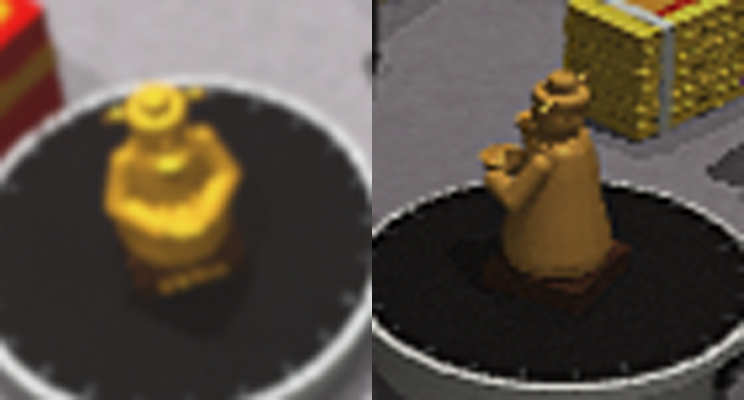

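Run:
```python
from ang import *
print("scene front edge",ang(S(138,295),S(242,265)))
def W(x,y,z):return onz(a,232+x*70/372,205+y*75/400,z)[:2]
print("wings",ang(W(105,116,.172),W(205,93,.172)))
print("side: back edge",ang(D(566,310),D(633,248)),"left edge",ang(D(484,278),D(566,310)))
print("hands",ang(W(107,208,.12),W(240,172,.12)), "text",ang(W(160,290,.052),W(230,265,.052)))
print("camera knob vs body: image row of cam direction",)
```

```text
scene front edge (np.float64(94.83009393909279), np.float64(0.062113232677199696))
wings (np.float64(91.8128572491515), np.float64(0.05519487153601342))
side: back edge (np.float64(-85.60645918986273), np.float64(0.08370193636850705)) left edge (np.float64(177.7659242257929), np.float64(0.059658810570490425))
hands (np.float64(94.15947589909655), np.float64(0.07597090400434815)) text (np.float64(99.17849714608703), np.float64(0.04264462645111963))
camera knob vs body: image row of cam direction
```

The heading is about +4°, from edge estimates of -2 to +9. The target is -4 to -5°. That is inside the 12° tolerance but marginal, so I'll give one short gentle tap to the left.

```bash
python3 -m jog '.66 0 0 0 0 0;0 0 0 0 0 0;0 0 0 0 0 0;0 0 0 0 0 0;0 0 0 0 0 0'
python3 -m jog '0 0 0 0 0 0;-.66 0 0 0 0 0;0 0 0 0 0 0;0 0 0 0 0 0;0 0 0 0 0 0'
python3 -m jog '0 0 0 0 0 0;0 0 0 0 0 0;0 0 -.5 0 0 0;0 0 -1 0 0 0;0 0 -1 0 0 0'
python3 -m jog '0 0 -1 0 0 0;0 0 -1 0 0 0;0 0 0 0 0 0;0 0 0 0 0 0;0 0 0 0 0 0'
python3 look.py f4
```

```text
time: 14.7
ee_pos: [0.5195, 0.1726, 0.2442]
ee_rot: [-180.0, 0.2, 87.2]
force: [-0.6, -4.4, 2.5]
opening: 0.47
time: 15.2
ee_pos: [0.5189, 0.1545, 0.2443]
ee_rot: [180.0, -0.1, 87.3]
force: [-0.4, 0.5, -0.1]
opening: 0.469
time: 15.7
ee_pos: [0.5184, 0.1544, 0.3193]
ee_rot: [-179.9, 0.0, 87.3]
force: [1.0, -0.3, 0.4]
opening: 0.467
time: 16.2
ee_pos: [0.5183, 0.1542, 0.3779]
ee_rot: [-179.9, 0.0, 87.3]
force: [0.0, -0.9, 0.2]
opening: 0.469
16.2 [ 0.03578286 -0.86633977  0.22335086]
16.35
```

View pics/f4.png

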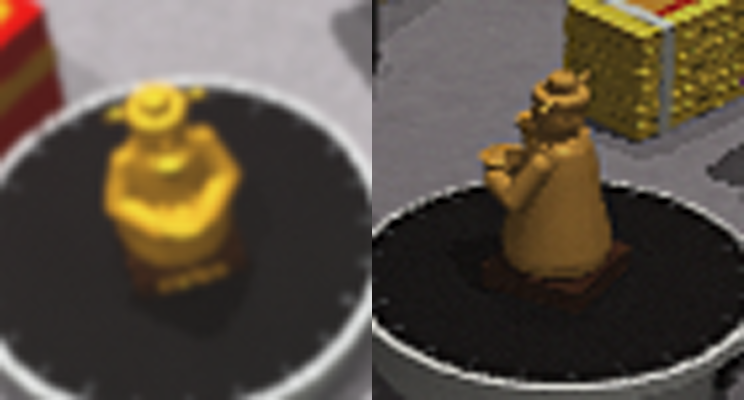

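The tap changed very little, and I have one picture left. I'll move the wrist camera to see the figure from close above for a sharper heading. Later changes can then be measured numerically.

```bash
python3 -m jog '-.95 0 -.6 0 0 0;-.95 0 -.5 0 0 0;-.95 0 0 0 0 0;-.95 0 0 0 0 0;0 0 0 0 0 0'
python3 -m jog '0 0 0 0 0 0;0 0 0 0 0 0'
python3 - <<'E'
from h import *
import pickle
s=sense();c=get_image("wrist");pickle.dump((s,c),open("w5.pkl","wb"));save(c,"w5")
print(s["ee_pos"])
I=c["image"]
cv2.imwrite("pics/w5c.png",cv2.resize(I[110:370,0:340],None,fx=2.3,fy=2.3,interpolation=cv2.INTER_CUBIC)[:,:,::-1])
E
```

```text
time: 16.85
ee_pos: [0.513, 0.0376, 0.4116]
ee_rot: [-179.9, 0.1, 87.0]
force: [0.3, 0.4, -0.2]
opening: 0.466
time: 17.05
ee_pos: [0.5134, 0.0408, 0.4117]
ee_rot: [-179.9, -0.0, 87.3]
force: [-0.0, -1.3, -0.8]
opening: 0.472
[0.51338669 0.04077118 0.41168402]
```

View pics/w5c.png

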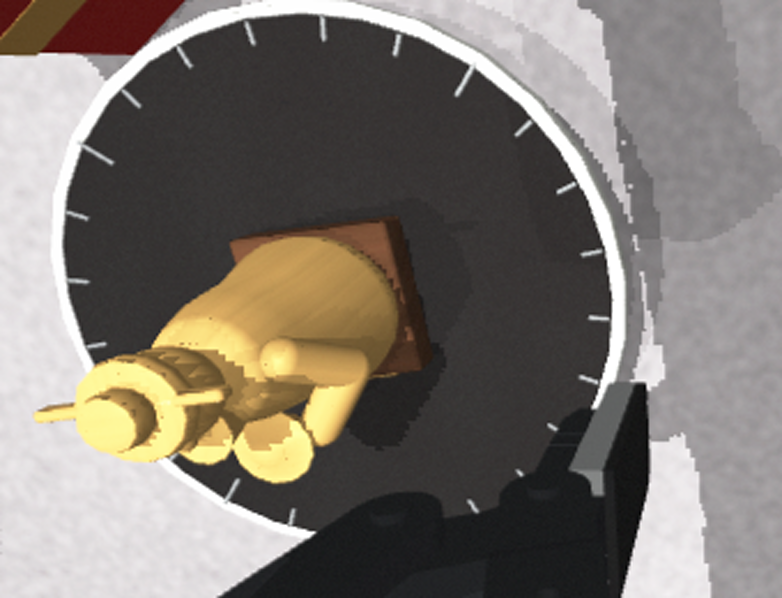

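```bash
cat > wr.py <<'E'
from h import *
import pickle
from scipy.spatial.transform import Rotation as Ro
def won(s,c,u,v,z):
    H=np.array(c["hand_eye"]);R=Ro.from_euler("xyz",s["ee_rot"],degrees=True).as_matrix()
    o=s["ee_pos"]+R@H[:3,3];d=R@H[:3,:3]@np.array([(u-c["cx"])/c["fx"],(v-c["cy"])/c["fy"],1])
    return (o+d*(z-o[2])/d[2])[:2]
def ticks(s,c,ctr):
    # mean brightness of the mat at r=.112..0.118, by angle, mean over radius
    H=np.array(c["hand_eye"]);R=Ro.from_euler("xyz",s["ee_rot"],degrees=True).as_matrix()
    th=np.arange(100,260,.25);P=[]
    for r in(.106,.108,.110):
        X=np.c_[ctr[0]+r*np.cos(np.radians(th)),ctr[1]+r*np.sin(np.radians(th)),np.full(len(th),.046)]
        q=((X-s["ee_pos"])@R-H[:3,3])@H[:3,:3]
        u=(c["fx"]*q[:,0]/q[:,2]+c["cx"]).astype(np.float32);v=(c["fy"]*q[:,1]/q[:,2]+c["cy"]).astype(np.float32)
        P.append(cv2.remap(cv2.cvtColor(c["image"],cv2.COLOR_RGB2GRAY),u[None],v[None],cv2.INTER_LINEAR)[0].astype(float))
    p=np.mean(P,0);m=p>p.min()+.35*(np.percentile(p,99)-p.min())
    n,l=cv2.connectedComponents(m.astype(np.uint8)[None]);l=l.ravel()
    return [round(float((th*p)[l==k].sum()/p[l==k].sum()),1) for k in range(1,n)]
E
python3 - <<'E'
from wr import *
s,c=pickle.load(open("w5.pkl","rb"))
def A(p,q,z):
    f=lambda t:won(s,c,(t[0]+.5)/2.3-.5,110+(t[1]+.5)/2.3-.5,z)
    d=f(q)-f(p);return np.degrees(np.arctan2(d[1],d[0])),np.linalg.norm(d),f(p),f(q)
print("back",A((231,242),(401,217),.046));print("side",A((401,217),(431,364),.046));print("side top",A((386,221),(414,370),.058))
P=np.array([won(s,c,(x+.5)/2.3-.5,110+(y+.5)/2.3-.5,.046) for x,y in[(53,220),(300,0),(530,85),(622,290),(612,375),(120,75),(70,315)]])
k=np.linalg.lstsq(np.c_[2*P,np.ones(len(P))],(P**2).sum(1),rcond=None)[0];print("disc",k[:2],np.sqrt(k[2]+k[0]**2+k[1]**2))
print(ticks(s,c,k[:2]))
E
```

```text
back (np.float64(95.6334426544678), np.float64(0.07520738207040344), array([ 0.5072701 , -0.18347081]), array([ 0.49988745, -0.10862666]))
side (np.float64(2.222025019359368), np.float64(0.06698368615514186), array([ 0.49988745, -0.10862666]), array([ 0.56682077, -0.10602957]))
side top (np.float64(1.0161351967821546), np.float64(0.06558668618673946), array([ 0.49935924, -0.10961092]), array([ 0.56493561, -0.10844781]))
disc [ 0.53229909 -0.13927483] 0.12253510508640961
[112.0, 127.5, 143.0, 158.5, 174.0, 189.4, 204.6, 219.8, 234.9]
```

The wrist view shows the foot edges at heading +1 to +5.6°, about +3°, while the camera bears -4 to -5°. So about -7° more is needed. I'll go back astride the lever, tap slightly farther over, and measure the increment by the disc's tick marks.

```bash
python3 -m jog '.95 0 0 0 0 0;.95 0 0 0 0 0;.95 0 0 0 0 0;.95 0 0 0 0 0;0 0 0 0 0 0' 
python3 -m jog '0 0 0 0 0 0;0 0 1 0 0 0;0 0 1 0 0 0;0 0 1 0 0 0;0 0 1 0 0 0'
python3 -m jog '0 0 1 0 0 0;0 0 .55 0 0 0;0 0 0 0 0 0;0 0 0 0 0 0'
```

```text
time: 17.6
ee_pos: [0.5186, 0.158, 0.4117]
ee_rot: [-180.0, -0.1, 87.6]
force: [0.4, -1.0, -0.2]
opening: 0.468
time: 18.1
ee_pos: [0.5186, 0.1533, 0.2913]
ee_rot: [180.0, 0.0, 87.2]
force: [-0.1, -0.2, -0.3]
opening: 0.466
time: 18.5
ee_pos: [0.5189, 0.1536, 0.246]
ee_rot: [-180.0, 0.0, 87.3]
force: [0.7, 0.0, 0.5]
opening: 0.472
```

```bash
python3 -m jog '.75 0 0 0 0 0;0 0 0 0 0 0;0 0 0 0 0 0;0 0 0 0 0 0;0 0 0 0 0 0'
python3 -m jog '-.75 0 0 0 0 0;0 0 0 0 0 0;0 0 0 0 0 0;0 0 0 0 0 0;0 0 -.5 0 0 0'
python3 -m jog '0 0 -1 0 0 0;0 0 -1 0 0 0;0 0 -1 0 0 0;0 0 -1 0 0 0;0 0 -1 0 0 0'
python3 -m jog '-.95 0 0 0 0 0;-.95 0 0 0 0 0;-.95 0 0 0 0 0;-.95 0 0 0 0 0;0 0 0 0 0 0'
python3 -m jog '0 0 0 0 0 0;0 0 0 0 0 0'
python3 - <<'E'
from wr import *
s=sense();c=get_image("wrist");pickle.dump((s,c),open("w6.pkl","wb"));save(c,"w6")
s0,c0=pickle.load(open("w5.pkl","rb"))
for k in([.5323,-.1393],[.5355,-.1415]):print(ticks(s0,c0,k),ticks(s,c,k))
# foot: brown mask, side edge fit for both pictures
for S,C in((s0,c0),(s,c)):
    h=cv2.cvtColor(C["image"],cv2.COLOR_RGB2HSV)
    m=cv2.inRange(h,(0,90,40),(14,255,170));m[:190]=0;m[290:]=0;m[:,:90]=0;m[:,200:]=0
    n,l,st,ce=cv2.connectedComponentsWithStats(m);k=1+np.argmax(st[1:,4]);l=l==k
    ys=np.where(l.any(1))[0];xs=np.where(l.any(0))[0]
    y=np.arange(ys[0]+8,ys[-1]-8);e=np.array([[np.where(l[v])[0].max(),v] for v in y if l[v].any()],float)
    x=np.arange(xs[0]+6,xs[-1]-22);b=np.array([[u,np.where(l[:,u])[0].min()] for u in x if l[:,u].any()],float)
    for nm,q in(("side",e),("back",b)):
        W=np.array([won(S,C,u,v,.05) for u,v in q]).astype(np.float32)
        d=cv2.fitLine(W,cv2.DIST_HUBER,0,.01,.01).ravel();print(nm,len(q),np.degrees(np.arctan2(d[1],d[0])))
E
```

```text
time: 19.0
ee_pos: [0.5202, 0.1749, 0.2474]
ee_rot: [179.8, 0.2, 87.2]
force: [-0.2, -6.5, 2.5]
opening: 0.473
time: 19.5
ee_pos: [0.518, 0.1544, 0.2594]
ee_rot: [-179.8, 0.0, 87.3]
force: [-0.5, -0.5, 0.7]
opening: 0.466
time: 20.0
ee_pos: [0.5186, 0.1548, 0.4123]
ee_rot: [180.0, -0.0, 87.4]
force: [-0.1, -0.7, 0.2]
opening: 0.467
time: 20.5
ee_pos: [0.5133, 0.0383, 0.4111]
ee_rot: [180.0, 0.0, 87.1]
force: [0.1, 0.5, -0.3]
opening: 0.47
time: 20.7
ee_pos: [0.5135, 0.0411, 0.4108]
ee_rot: [180.0, -0.0, 87.4]
force: [-0.1, 1.2, 0.3]
opening: 0.467
[112.0, 127.5, 143.0, 158.5, 174.0, 189.3, 204.6, 219.8, 234.9] [109.0, 124.5, 140.0, 155.5, 170.9, 186.3, 201.6, 216.8, 231.9]
[113.2, 128.2, 143.1, 158.1, 173.0, 188.0, 202.8, 217.9, 232.8, 247.7] [110.3, 125.2, 140.2, 155.1, 170.0, 185.0, 199.9, 214.9, 229.8, 244.9, 259.6]
side 52 4.8004
back 59 -85.454094
side 52 1.4567586
back 57 -88.58004
```

The ticks, at 15.0° spacing, show -3.0°, and the foot-edge fits agree (+4.7° to +1.5°). About -5° remains, so I'll do one more tap of 0.3 s longer.

```bash
python3 -m jog '.95 0 0 0 0 0;.95 0 0 0 0 0;.95 0 0 0 0 0;.95 0 0 0 0 0;0 0 0 0 0 0' >/dev/null
python3 -m jog '0 0 0 0 0 0;0 0 1 0 0 0;0 0 1 0 0 0;0 0 1 0 0 0;0 0 1 0 0 0'
python3 -m jog '0 0 1 0 0 0;0 0 .5 0 0 0;0 0 0 0 0 0;0 0 0 0 0 0'
python3 -m jog '.75 0 0 0 0 0;0 0 0 0 0 0;0 0 0 0 0 0;0 0 0 0 0 0;0 0 0 0 0 0'
python3 -m jog '0 0 0 0 0 0;0 0 0 0 0 0;0 0 0 0 0 0'
python3 -m jog '-.75 0 0 0 0 0;0 0 0 0 0 0;0 0 0 0 0 0;0 0 0 0 0 0;0 0 -.5 0 0 0'
python3 -m jog '0 0 -1 0 0 0;0 0 -1 0 0 0;0 0 -1 0 0 0;0 0 -1 0 0 0;0 0 -1 0 0 0' >/dev/null
python3 -m jog '-.95 0 0 0 0 0;-.95 0 0 0 0 0;-.95 0 0 0 0 0;-.95 0 0 0 0 0;0 0 0 0 0 0' >/dev/null
python3 -m jog '0 0 0 0 0 0;0 0 0 0 0 0'
python3 - <<'E'
from wr import *
s=sense();c=get_image("wrist");pickle.dump((s,c),open("w7.pkl","wb"));save(c,"w7")
print(ticks(s,c,[.5355,-.1415]))
# lever: project upright tip, compare with side picture before/after
b=pickle.load(open("side0.pkl","rb"));n=get_image("side")
(u,v),=proj(b,[.517,.155,.09]).round().astype(int)
d=np.abs(b["image"].astype(int)-n["image"]).max(2);print("lever patch diff",(u,v),np.median(d[v-8:v+20,u-8:u+9]),(d[v-8:v+20,u-8:u+9]>40).sum())
E
```

```text
time: 21.75
ee_pos: [0.5186, 0.1533, 0.2898]
ee_rot: [180.0, 0.0, 87.2]
force: [0.3, 0.3, -0.3]
opening: 0.471
time: 22.15
ee_pos: [0.5189, 0.1537, 0.2461]
ee_rot: [-180.0, 0.0, 87.2]
force: [-0.0, 1.2, 0.2]
opening: 0.469
time: 22.65
ee_pos: [0.5202, 0.1749, 0.2474]
ee_rot: [179.9, 0.2, 87.2]
force: [-0.3, -6.4, 1.7]
opening: 0.466
time: 22.95
ee_pos: [0.5202, 0.1748, 0.2474]
ee_rot: [179.8, 0.2, 87.2]
force: [-0.8, -6.5, 1.9]
opening: 0.466
time: 23.45
ee_pos: [0.518, 0.1544, 0.2594]
ee_rot: [-179.8, 0.0, 87.3]
force: [-0.6, 0.4, 1.0]
opening: 0.466
time: 24.65
ee_pos: [0.5135, 0.0411, 0.4108]
ee_rot: [180.0, -0.0, 87.4]
force: [-0.2, 0.7, 1.2]
opening: 0.472
[105.0, 120.0, 134.9, 149.9, 164.8, 179.9, 194.6, 209.6, 224.6, 239.5, 254.5]
lever patch diff (np.int64(293), np.int64(279)) 7.0 150
```

```bash
python3 -m jog '0 0 0 0 0 0;0 0 0 0 0 0;0 0 0 0 0 0;0 0 0 0 0 0;0 0 0 0 0 0' | head -1
python3 - <<'E'
from wr import *
s=sense();c=get_image("wrist");print(ticks(s,c,[.5355,-.1415])[:5],s["force"])
print(job_done())
E
```

```text
time: 25.25
[105.1, 120.0, 134.9, 149.9, 164.9] [ 0.08966411 -0.15095797  0.07585237]
the job is handed in; nothing more can be done
None
```

I turned the figure to face the black camera and handed the job in at about 25 s. I held the lever left (clockwise) with the half-open jaws astride it, then gave three short taps to the left to trim the angle.

**Heading:** The last measured heading is about -3.8°. That takes the foot-edge fits (+1.5°) and the last tap's -5.2° from the disc's tick marks. The camera bears -3.6° by its stand's feet and about -5° by its lens, so the error should be about 1°, against roughly 12° allowed.

**At rest:** Two tick readings 0.5 s apart agree to 0.1°, so the disc is still. The gripper is clear of everything, with contact force near zero.

**What disagreed or was not confirmed:**
- Hand-picked foot edges scattered by several degrees (-2 to +9°) before I used fitted edges and ticks.
- The first tap had almost no effect.
- The automatic before/after comparison of the lever in the side view was inconclusive: 150 pixels differed, possibly from the arm or its shadow. That the lever is back in the middle therefore rests on the still disc and on the jaws being clear of it.
- I made no separate final check that the goods on the counter had not shifted. The jaws touched only the lever as far as I could tell.

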